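# Rock the vial sorter's gate over and feed two vials down the other chute

## Robot

A 6-joint arm with a two-finger parallel gripper is mounted at the origin on a cart in front of the work surface, level with it; the furniture and walls round the work are solid. World frame = base frame: x ahead of the robot, y to its left, z up, the work surface at z = 0. Lengths are in m, angles in rad, forces in N, time in s.
With the tool pointing down it reaches from about 0.275 to 0.825 m from the base axis. Payload 5.2 kg.
Tool frame: the origin (TCP) lies on the centre line of the jaws, within the pads' length; the fingertips stand 22 mm ahead of it and the grasp point (between the pads) lies 3 mm ahead of it; z points along the fingers, y is the direction in which the jaws open and shut (so a half turn about z gives the same grasp; the last joint's range is limited). The gripper opens to 93 mm and grips with 3 to 60 N. Pads are 15 mm wide; open, the fingers measure 128 mm over their backs; the gripper's body (75 mm by 188 mm) begins 65 mm behind the grasp point.
Start: joints at [-1.464, 0.259, 1.535, -0, 1.348, -0.203], TCP at [0.168, -0.524, 0.241] pointing down, gripper open.
Joint ranges: [-3.14, 3.14], [-0.91, 2.08], [0.19, 2.58], [-1.22, 4.36], [0.22, 2.71], [-3.12, 3.12]. Speed limits (rad/s): [2.57, 2.57, 3.14, 3.14, 3.14, 3.14].

## Interface

Orientations are given as a unit quaternion [x, y, z, w].
In Python, from cell import sensors, viewer, job, finder gives the robot as it stands.
- The arm moves only by the tool carry_out, never from a script. Its argument "plan" is a list of rows, each a list of 3 entries, a list of its own where there are three numbers: the closure in counts, from 0 (fully open) to 255 (shut), then the shift along the tool's x, y, z in mm, then the turn, a rotation vector about the tool's x, y, z in rad. A call has 1 to 10 rows; each row shifts and turns the commanded pose from where the row before left it, along the tool's axes as they then stand; what a row does not reach is not made up. A row lasts 1/10 s, in which the tool goes at most 50 mm and 8.59 degrees, less where a joint would pass 70% of its speed; a pose out of reach is approached as far as the arm can. A call with a gripper value outside its range is refused whole. The fingers move at their own pace and stop on an object; "newtons" is the grip in N (left out, the last holds). Time passes only in rows, so rows that do not move let the fingers close. It gives the time, the measured TCP pose, the force and the opening at its end, in the units of the state.
- sensors.read_state(): the state, without advancing time (a new reading comes with each control period).
- viewer.get_image(name): name is "scene" or "top"; returns the picture (480x640x3 uint8, red, green, blue); there is no depth.
- viewer.calibration(name): a dict with "intrinsics" (3x3 intrinsics, pixels), "pose" (4x4, takes a point from camera to world coordinates). Camera axes: x right, y up, looking along -z (the intrinsics and any distortion apply to the point x, -y, -z); pixel columns grow to the right and rows downward; lengths in m; the calibration is good to about 2 mm. A picture is of the moment at which its call begins. calibration takes no time and is no camera call.
- job.job_done(): hands the job in, once; it reports no verdict.
Trained networks look in the newest picture that a camera, given by its name, has taken for a name from the list of things; names that differ only in an ending like _2 or _b are one class to them, and where a whole thing is asked for, a point or a joint stands for the part that bears it (a point fixed in the world has none). Each returns a list of dicts, best first, with "conf" (0 to 1); they miss things now and then, are a little off and sometimes report something else, mostly with a low value. They report only what shows in the picture. A call takes as long as a camera call. They do not tell look-alikes from the thing itself.
- finder.search_frame(camera, label): "xyz" ([x, y, z] in m, in world coordinates, good to about 4 mm: the middle of the surface that is visible of it).
- finder.pinpoint(camera, label): "xyz" ([x, y, z] in m, in world coordinates, good to about 4 mm: a listed point, or the origin of a listed thing).
The state is a dict: "time_s": time; "q": joint angles; "joint_velocities": joint speeds; "joint_efforts": joint torques, N m; "tcp_pos": TCP position; "orientation": TCP orientation; "contact_force": force on the tool from outside, world axes, zero at the start; "moment": the same for the moment, N m; "finger_gap": opening from 0.0 (shut) to 1.0 (fully open).
Only numpy, scipy, OpenCV 4.12 (cv2) and the standard library are available. Lean on these libraries where they do the work, as an engineer would, in place of code of your own. Each camera call takes 0.05 s, during which the arm holds its last target.

## Task

The vial sorter's seesaw gate is tipped so that vials would run down one of its two chutes. With the fingertips, press down the raised thumb pad of its rocker bar until the gate has gone over its pivot and rests on the other side; then push the two vials lying on the feed deck along the deck so that they drop through the slot and come to rest in the chute that the gate now feeds. Do not grasp or lift anything, and leave the other things on the bench where they are.

Things in the scene. Friction and masses are not known exactly. Their poses are not given: they have to be found in the camera images.
- sorter: the vial sorter, bolted down: a low aluminium frame 470 mm wide (y), 100 mm deep (x), with a feed deck over its left half and a chute at each side. Origin under its centre on the worktop; its x points away from the robot at yaw 0, y left, z up. x, y, z in the other entries are in this frame, in mm. The vials' lane is 70 mm wide (x -35 to 35). Highest point: z = 159
- deck_edge (a point): inner edge of the white feed deck, mid-lane, on its top face: y = 22, z = 130. From here the deck falls 2.5 degrees outward to its open end at y = 139, z = 125. Side rails at x = -37 and 37 (4 thick) stand up to z = 138. The slot is the gap beside this edge, from y = 22 to y = -18, where a stop plate up to z = 159 closes it
- deck_ridge (a point): a low ridge across the deck, mid-lane, at y = 84, 3 mm high; this point is on the deck's face, z = 127. The vials lie on its slot side; the deck on its outer side is bare, with room for fingertips
- chute_left (a point): lower end of the left chute, mid-lane, on its floor at the end wall: y = 232, z = 24. The chute comes down from y = 80, z = 50; its walls stand up to z = 68
- chute_right (a point): lower end of the right chute, the mirror image: y = -232, z = 24
- gate (a joint): hinge of the seesaw gate, axis along x at y = 0, z = 85; rad. It carries the white gate plate under the slot and the rocker bar in front of the frame (x = -95) with a thumb pad at each end. -0.30: left low, feeds the left chute; +0.30: right low, feeds the right. Top-heavy: it topples to the side it has passed, and starts at rest on one end stop, either. Under 2 N on the raised pad rocks it over
- pad_left (a point): middle of the top face of the rocker bar's left thumb pad (grey, 28 mm in x, 36 mm in y, 6 thick). In the sorter's frame about x = -95, y = 105, z = 110 with the gate level; at the end stops y = 93, z = 140 raised and y = 108, z = 78 down
- pad_right (a point): the same for the right thumb pad (x = -95, y = -105)
- vial_outer_mid (a point): middle of the vial farther from the slot, lying against the ridge (about y = 75 on the sorter): a closed round sample vial 26 mm in diameter, 62 mm long, about 30 g, lying on the feed deck along the sorter's x with its cap to the back; it rolls. This point is on its axis, 13 mm above the deck
- vial_inner_mid (a point): middle of the vial next to the slot, lying against the other (about y = 48 on the sorter): a closed round sample vial 26 mm in diameter, 62 mm long, about 30 g, lying on the feed deck along the sorter's x with its cap to the back; it rolls. This point is on its axis, 13 mm above the deck
- dish: bystander, to be left alone: petri dish, 60 mm across, 12 high, in front of the sorter. Origin: centre of its underside
- lab_timer: bystander, to be left alone: timer, 60 x 68 x 17 mm, in front of the sorter to the left. Origin: centre of its underside
- big_tube: bystander, to be left alone: large screw-cap tube lying in front of the right chute, 114 long, 34 thick. Origin: centre of its underside
- spare_vial: bystander, to be left alone: vial standing upright in front of the left chute, 26 across, 62 high. Origin: centre of its underside
- marker: bystander, to be left alone: marker pen lying behind the sorter, 135 long, 17 thick. Origin: centre of its underside
There are look-alikes about, which are no part of the job. Leave any pink look-alike of the part that bears vial_inner_mid alone. What is shaped like the part that bears vial_outer_mid but turquoise is not meant.

How it is judged:
On the way, in this order (a step that is already met when the one before it is completed fails the run):
1. the gate has gone over and rests on the other side while both vials still lie on the feed deck (distance of pad_left from where it was at the start of the episode above 0.05 m and (value of joint gate above 0.26 rad or value of joint gate below -0.26 rad) and z of each of vial_outer_mid, vial_inner_mid in the frame of sorter above 0.132 m), for 0.2 s.
2. both vials have dropped through the slot (z of each of vial_outer_mid, vial_inner_mid in the frame of sorter below 0.115 m and x of vial_outer_mid in the frame of sorter between -0.04 and 0.04 m and x of vial_inner_mid in the frame of sorter between -0.04 and 0.04 m), for 0.1 s.
At the end, for the whole second after the job is handed in: the gate rests within 0.04 rad of the end stop opposite to where it started, and both vials lie at rest in the chute on the gate's low side (their middles 85 to 235 mm from the sorter's centre, inside the lane, below 85 mm) (distance of pad_left from where it was at the start of the episode above 0.05 m and ((value of joint gate above 0.26 rad and y of vial_outer_mid in the frame of sorter between -0.235 and -0.085 m and y of vial_inner_mid in the frame of sorter between -0.235 and -0.085 m) or (value of joint gate below -0.26 rad and y of vial_outer_mid in the frame of sorter between 0.085 and 0.235 m and y of vial_inner_mid in the frame of sorter between 0.085 and 0.235 m)) and x of vial_outer_mid in the frame of sorter between -0.04 and 0.04 m and x of vial_inner_mid in the frame of sorter between -0.04 and 0.04 m and z of each of vial_outer_mid, vial_inner_mid in the frame of sorter below 0.085 m and linear speed of each of vial_outer, vial_inner below 0.03 m/s); the robot touches nothing.
It fails at once if a vial is lifted more than about 20 mm off the feed deck (z of any of vial_outer_mid, vial_inner_mid in the frame of sorter above 0.165 m).
It fails at once if a bystander is moved more than 20 mm (distance of any of dish, lab_timer, big_tube, spare_vial, marker from where it was at the start of the episode above 0.02 m).
It also fails if it takes over 48 s, if anything falls off the work surface, if the arm or the gripper's body presses on something with over 40 N, if the wrist force passes 120 N, or if a joint passes its speed limit or range.

## Working session

There is one attempt and no reset: what is moved stays moved. The work goes in short steps, Python scripts to look and compute and a tool call to move; the robot and the scene stay as the last step left them, time stands still between calls to the robot, and variables do not carry over. Pictures are saved under pics/ and viewed, and the job is handed in when it is done.

Besides the shell and the picture viewer there is one more tool, called after "Emit:" by a JSON object that holds its "name" and its "arguments". carry_out: Moves the arm, as the interface text tells. Its arguments: {"type":"object","properties":{"plan":{"type":"array"},"newtons":{"type":"number"}},"required":["plan"]}

```bash
ls; mkdir -p pics; python3 - <<'E'
from cell import sensors, viewer, job, finder
import cv2, numpy as np
for n in("scene","top"):
    im=viewer.get_image(n); cv2.imwrite(f"pics/{n}0.png",im[:,:,::-1])
    c=viewer.calibration(n); print(n,np.round(c["intrinsics"],1).tolist(),np.round(c["pose"],3).tolist())
    for l in("deck_edge","deck_ridge","chute_left","chute_right","pad_left","pad_right","vial_outer_mid","vial_inner_mid","sorter"):
        print(l,[(np.round(d["xyz"],3).tolist(),round(d["conf"],2)) for d in finder.pinpoint(n,l)[:4]])
print(sensors.read_state())
E
```

```text
pics
scene [[575.1, 0.0, 312.2], [0.0, 575.1, 236.4], [0.0, 0.0, 1.0]] [[0.995, -0.033, 0.089, 0.604], [0.092, 0.565, -0.82, -1.015], [-0.023, 0.825, 0.565, 0.854], [0.0, 0.0, 0.0, 1.0]]
deck_edge [([0.558, 0.136, 0.132], 0.69)]
deck_ridge [([0.571, 0.202, 0.124], 0.86), ([0.652, 0.177, -0.001], 0.23)]
chute_left [([0.609, 0.342, 0.022], 0.95)]
chute_right [([0.499, -0.111, 0.027], 0.86)]
pad_left [([0.484, 0.242, 0.08], 0.91)]
pad_right [([0.439, 0.05, 0.139], 0.67)]
vial_outer_mid [([0.386, 0.36, 0.011], 0.71), ([0.568, 0.19, 0.141], 0.52), ([0.557, 0.135, 0.132], 0.29)]
vial_inner_mid [([0.385, -0.227, 0.012], 0.84), ([0.562, 0.165, 0.145], 0.55), ([0.485, 0.239, 0.078], 0.55)]
sorter [([0.548, 0.116, -0.0], 0.84)]
top [[440.2, 0.0, 320.9], [0.0, 440.2, 239.9], [0.0, 0.0, 1.0]] [[-0.013, 0.998, -0.065, 0.451], [-1.0, -0.014, -0.012, 0.059], [-0.013, 0.065, 0.998, 1.025], [0.0, 0.0, 0.0, 1.0]]
deck_edge [([0.558, 0.136, 0.129], 0.62), ([0.522, 0.324, 0.004], 0.29)]
deck_ridge [([0.571, 0.199, 0.128], 0.56), ([0.564, 0.162, 0.136], 0.32)]
chute_left [([0.609, 0.345, 0.021], 0.66), (
[... 462 characters left out ...]
: array([-1.46381309e+00,  2.58601912e-01,  1.53503115e+00, -2.32665998e-05,
        1.34795770e+00, -2.02818275e-01]), 'joint_velocities': array([ 1.79783165e-05,  1.83034407e-04,  9.62808078e-04,  7.79521646e-04,
       -4.47348876e-05, -1.29517220e-03]), 'joint_efforts': array([ 1.22914749e-03, -4.37204754e+01, -2.84310973e+01,  7.20006041e-02,
        3.08758160e-02, -1.51987436e-07]), 'tcp_pos': array([ 0.1676837 , -0.52381735,  0.24063918]), 'orientation': array([ 9.88026450e-01,  1.54284585e-01, -1.13777019e-05,  3.96339940e-07]), 'contact_force': array([-0.09301345, -0.10733489,  0.2435569 ]), 'moment': array([-0.0131464 ,  0.01071369, -0.01974831]), 'finger_gap': 0.9998419909500113}
```

View pics/scene0.png

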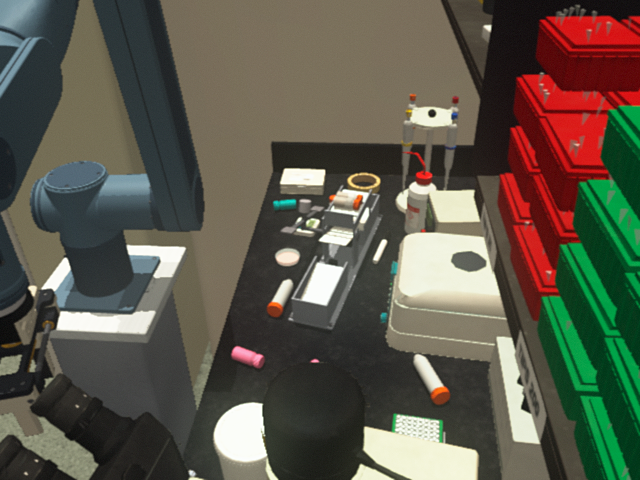

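View pics/top0.png

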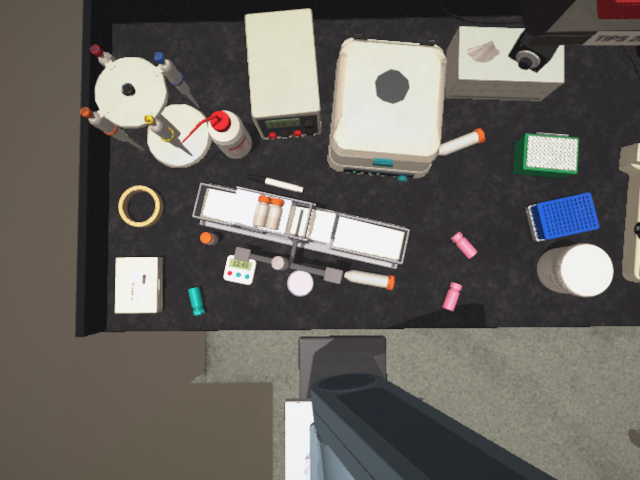

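Top picture: the sorter runs from (195,205) to (408,245). Candidates for the vials:
- Orange-capped pair on the deck at (261,212) and (274,212): these match the description.
- Turquoise look-alike at (196,300).
- Pink look-alikes at (463,245) and (453,296).
- Spare vial standing at (207,239).

The left pad (242,254) is down and the right pad (333,275) is raised, so I press the right one. Next I'll check a close crop and the positions of the obstacles.

```bash
cat > h.py <<'E'
from cell import sensors, viewer, job, finder
import cv2, numpy as np
O=np.array([0.548,0.116,0]); yaw=-0.2403
R=np.array([[np.cos(yaw),-np.sin(yaw),0],[np.sin(yaw),np.cos(yaw),0],[0,0,1]])
S=lambda w:R.T@(np.asarray(w)-O)
W=lambda s:R@(np.asarray(s)/1000)+O
def proj(n,w):
    c=viewer.calibration(n);T=np.linalg.inv(c["pose"]);p=T[:3,:3]@w+T[:3,3];p=np.array([p[0],-p[1],-p[2]]);u=c["intrinsics"]@p;return u[:2]/u[2]
def ray(n,u,z):
    c=viewer.calibration(n);d=np.linalg.inv(c["intrinsics"])@[u[0],u[1],1];d=c["pose"][:3,:3]@[d[0],-d[1],-d[2]];o=c["pose"][:3,3];return o+d*(z-o[2])/d[2]
def tri(a,b):
    P=[]
    for n,u in(("scene",a),("top",b)):
        c=viewer.calibration(n);T=np.diag([1,-1,-1,1])@np.linalg.inv(c["pose"]);P.append((c["intrinsics"]@T[:3],np.array(u,float)))
    X=cv2.triangulatePoints(P[0][0],P[1][0],P[0][1],P[1][1])[:,0];return X[:3]/X[3]
E
python3 - <<'E'
from h import *
a=cv2.imread("pics/scene0.png");b=cv2.imread("pics/top0.png")
cv2.imwrite("pics/c1.png",np.vstack([cv2.resize(a[160:330,260:460],(800,600)[:1]*1+(0,) if 0 else (700,595))])[:595])
cv2.imwrite("pics/c2.png",cv2.resize(b[90:300,180:420],(686,600)))
print("bottle cap",tri((426,177),(219,119)))
for nm,s in dict(padR=(-95,-93,140),padL=(-95,108,78),edge=(0,22,130),ridge=(0,84,127),vo=(0,75,140.5),vi=(0,48,141),cl=(0,232,24),cr=(0,-232,24),stop=(0,-18,159)).items():
    print(nm,np.round(W(s),3),np.round(proj("scene",W(s))),np.round(proj("top",W(s))))
print("tcp",proj("scene",[.168,-.524,.24]))
E
```

```text
bottle cap [0.75407581 0.27155569 0.15891857]
padR [0.434 0.048 0.14 ] [288. 229.] [332. 277.]
padL [0.481 0.244 0.078] [317. 207.] [241. 255.]
edge [0.553 0.137 0.13 ] [343. 213.] [288. 219.]
ridge [0.568 0.198 0.127] [350. 201.] [258. 212.]
vo [0.566 0.189 0.14 ] [349. 198.] [262. 212.]
vi [0.559 0.163 0.141] [346. 204.] [275. 215.]
cl [0.603 0.341 0.024] [364. 207.] [203. 204.]
cr [ 0.493 -0.109  0.024] [308. 316.] [401. 249.]
stop [0.544 0.099 0.159] [338. 211.] [306. 222.]
tcp [ 39.06534418 393.0053188 ]
```

View pics/c1.png

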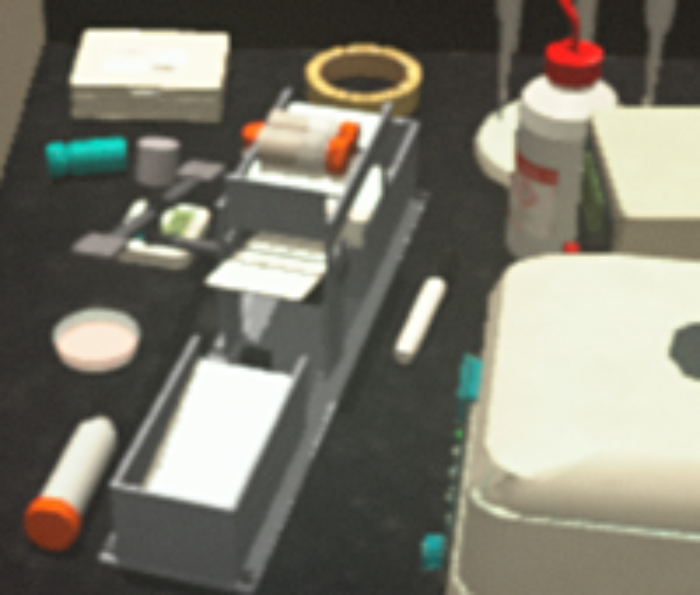

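View pics/c2.png

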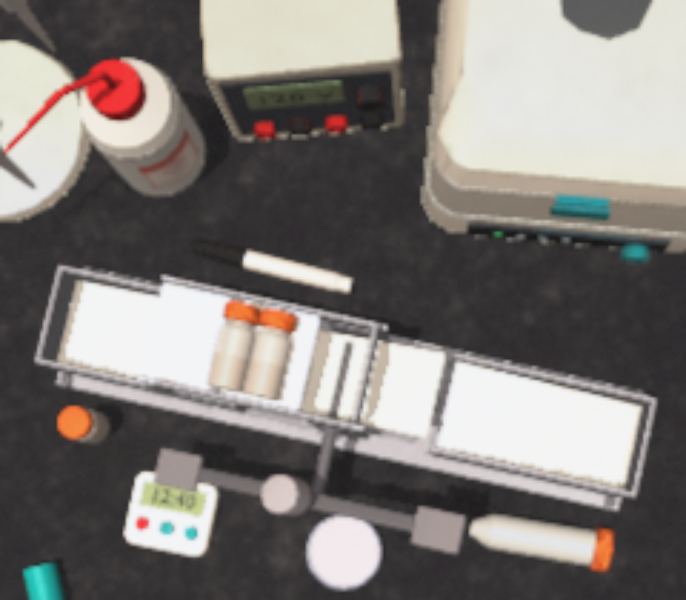

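```bash
python3 - <<'E'
from h import *
x=tri((305,200),(278.5,262.5));print(x,S(x)*1000)
x=tri((304.5,213),(278.5,262.5));print(x,S(x)*1000)
x=tri((288,228),(333,275));print(S(x)*1000)
for p in ((298,246),): print(S(ray("top",p,.085))*1000)
s=sensors.read_state();print(S(s["tcp_pos"])*1000)
E
```

```text
[0.46297346 0.154071   0.15310168] [-91.6441108   16.74127849 153.10167658]
[0.4614324  0.15799127 0.11421894] [-94.07389409  20.18215007 114.21894276]
[-92.21864084 -94.34145229 143.60721925]
[-48.06686362  -8.05994376  85.        ]
[-217.11582244 -711.94624158  240.63918304]
```

Emit:
{"name": "carry_out", "arguments": {"plan": [[255,[0,0,-12],[0,0,-0.146]],[255,[0,0,-12],[0,0,-0.146]],[255,[0,0,-12],[0,0,-0.146]],[255,[0,0,-12],[0,0,-0.146]],[255,[0,0,-12],[0,0,-0.146]],[255,[0,0,-12],[0,0,-0.146]],[255,[0,0,-12],[0,0,-0.144]],[255,[0,0,0],[0,0,0]]], "newtons": 20}}

```text
time_s: 1.8
tcp_pos: [0.1678, -0.5246, 0.3264]
orientation: [0.787, 0.617, -0.001, 0.001]
contact_force: [0.2, 0.2, -0.4]
finger_gap: 0.359
```

Emit:
{"name": "carry_out", "arguments": {"plan": [[255,[30,0,0],[0,0,0]],[255,[40,0,0],[0,0,0]],[255,[40,0,0],[0,0,0]],[255,[40,0,0],[0,0,0]],[255,[40,0,0],[0,0,0]],[255,[40,10,0],[0,0,0]],[255,[40,15,0],[0,0,0]],[255,[40,15,0],[0,0,0]],[255,[40,15,0],[0,0,0]],[255,[30,15,0],[0,0,0]]]}}

```text
time_s: 2.8
tcp_pos: [0.3268, -0.1692, 0.3243]
orientation: [0.788, 0.615, 0.0, 0.0]
contact_force: [0.2, 0.0, 0.2]
finger_gap: 0.003
```

Emit:
{"name": "carry_out", "arguments": {"plan": [[255,[40,15,0],[0,0,0]],[255,[40,15,0],[0,0,0]],[255,[40,10,20],[0,0,0]],[255,[40,10,30],[0,0,0]],[255,[40,3,30],[0,0,0]],[255,[25,0,30],[0,0,0]],[255,[12,0,10],[0,0,0]],[255,[0,0,0],[0,0,0]],[255,[0,0,0],[0,0,0]]]}}

```text
time_s: 3.7
tcp_pos: [0.4345, 0.0445, 0.2061]
orientation: [0.787, 0.617, 0.0, 0.001]
contact_force: [-0.2, 0.3, 0.4]
finger_gap: 0.005
```

```bash
python3 - <<'E'
from h import *
s=sensors.read_state();print(S(s["tcp_pos"])*1000,s["orientation"],s["finger_gap"],s["time_s"])
for n in("scene","top"):
    im=viewer.get_image(n)[:,:,::-1]
    cv2.imwrite(f"pics/{n}1.png",cv2.resize(im[130:330,220:480] if n=="scene" else im[150:330,180:440],None,fx=3,fy=3)[:600,:800])
E
```

```text
[-93.2235229  -96.50340991 206.14355593] [7.87267621e-01 6.16611149e-01 1.32862008e-04 6.05932019e-04] 0.005354187747836651 3.7
```

View pics/scene1.png

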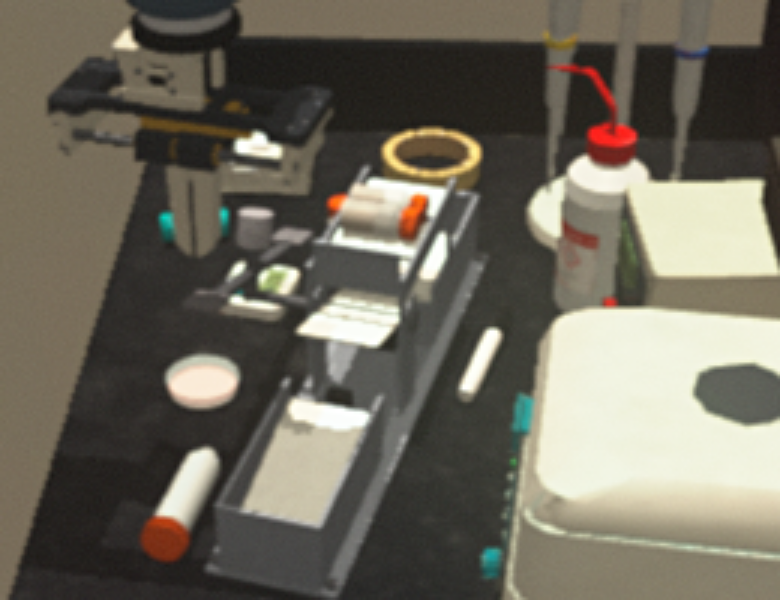

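The closed fingertips are above the right pad (crop pixel about (200,250)), 44 mm over it and clear of everything else. Now I press.

Emit:
{"name": "carry_out", "arguments": {"plan": [[255,[0,0,15],[0,0,0]],[255,[0,0,15],[0,0,0]],[255,[0,0,8],[0,0,0]],[255,[0,0,6],[0,0,0]],[255,[-1,0,6],[0,0,0]],[255,[-1,0,6],[0,0,0]],[255,[-1,0,6],[0,0,0]],[255,[-1,0,6],[0,0,0]],[255,[-1,0,6],[0,0,0]],[255,[-1,0,6],[0,0,0]]]}}

```text
time_s: 4.8
tcp_pos: [0.4325, 0.0394, 0.1248]
orientation: [0.787, 0.617, -0.0, -0.0]
contact_force: [0.4, -0.5, 0.0]
finger_gap: 0.004
```

Emit:
{"name": "carry_out", "arguments": {"plan": [[255,[-1,0,5],[0,0,0]],[255,[-1,0,4],[0,0,0]],[255,[0,0,0],[0,0,0]],[255,[0,0,0],[0,0,0]],[255,[0,0,0],[0,0,0]]]}}

```text
time_s: 5.3
tcp_pos: [0.4323, 0.0374, 0.1165]
orientation: [0.787, 0.617, 0.0, 0.0]
contact_force: [-0.2, -0.3, -0.0]
finger_gap: 0.004
```

```bash
python3 - <<'E'
from h import *
s=sensors.read_state();print(S(s["tcp_pos"])*1000,s["contact_force"],s["time_s"])
for n in("scene","top"):
    im=viewer.get_image(n)[:,:,::-1]
    cv2.imwrite(f"pics/{n}2.png",cv2.resize(im[130:330,220:480] if n=="scene" else im[150:330,180:440],None,fx=3,fy=3)[:600,:800])
E
```

```text
[ -93.65071433 -103.82479921  116.51682155] [-0.24356966 -0.26861899 -0.01125519] 5.3
```

View pics/scene2.png

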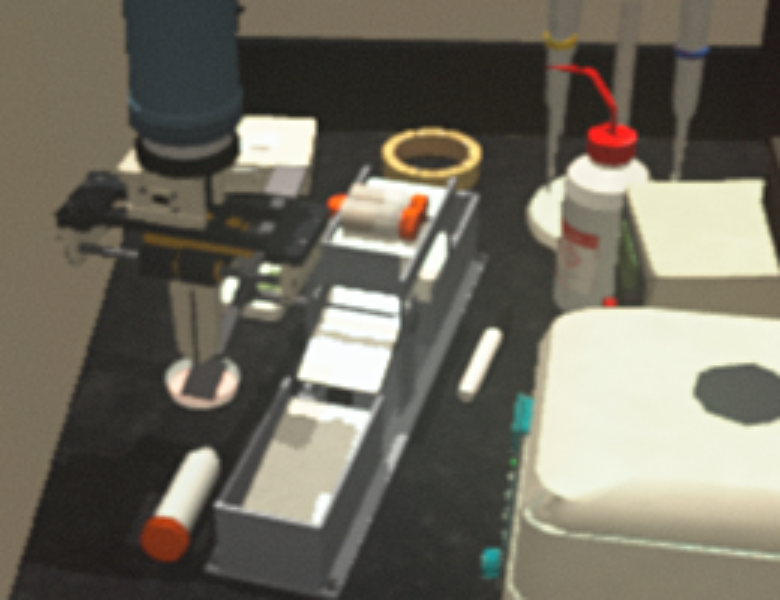

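The gate has gone over: the right pad is down, the plate slopes to the right chute, and both vials are still on the deck. I'll retreat upward and move over the bare part of the deck.

Emit:
{"name": "carry_out", "arguments": {"plan": [[255,[0,0,-20],[0,0,0]],[255,[0,0,-40],[0,0,0]],[214,[0,0,-40],[0,0,0]],[214,[10,5,-20],[0,0,0]],[214,[40,15,-10],[0,0,0]],[214,[40,20,0],[0,0,0]],[214,[40,20,0],[0,0,0]],[214,[40,20,0],[0,0,0]],[214,[30,14,0],[0,0,0]],[214,[16,0,0],[0,0,0]]]}}

```text
time_s: 6.4
tcp_pos: [0.5764, 0.2268, 0.2456]
orientation: [0.787, 0.617, 0.0, -0.0]
contact_force: [0.1, -1.2, -0.0]
finger_gap: 0.159
```

Emit:
{"name": "carry_out", "arguments": {"plan": [[214,[0,0,20],[0,0,0]],[214,[0,0,0],[0,0,0]],[214,[0,0,0],[0,0,0]]]}}

```text
time_s: 6.7
tcp_pos: [0.5741, 0.2244, 0.2262]
orientation: [0.787, 0.617, -0.001, -0.0]
contact_force: [-0.0, 1.2, -0.3]
finger_gap: 0.157
```

```bash
python3 - <<'E'
from h import *
s=sensors.read_state();print(S(s["tcp_pos"])*1000,s["contact_force"],s["finger_gap"],s["time_s"])
for n in("scene","top"):
    im=viewer.get_image(n)[:,:,::-1]
    cv2.imwrite(f"pics/{n}3.png",cv2.resize(im[130:330,220:480] if n=="scene" else im[150:330,180:440],None,fx=3,fy=3)[:600,:800])
    for l in("deck_ridge","deck_edge","pad_left","vial_outer_mid","vial_inner_mid"):
        print(n,l,[(np.round(S(d["xyz"])*1000).tolist(),round(d["conf"],2)) for d in finder.pinpoint(n,l)[:3]])
E
```

```text
[ -0.43997266 111.46111672 226.20702124] [-0.02791398  1.17824408 -0.33292174] 0.15721494306182554 6.7
scene deck_ridge [([2.0, 86.0, 127.0], 0.6)]
scene deck_edge [([8.0, 20.0, 132.0], 0.85), ([-126.0, -27.0, -5.0], 0.69)]
scene pad_left [([-92.0, 90.0, 139.0], 0.68)]
scene vial_outer_mid [([-218.0, 199.0, 11.0], 0.75), ([-2.0, 76.0, 142.0], 0.45)]
scene vial_inner_mid [([-79.0, -372.0, 16.0], 0.8), ([2.0, 50.0, 141.0], 0.63)]
top deck_ridge [([1.0, 83.0, 128.0], 0.94)]
top deck_edge [([4.0, 18.0, 128.0], 0.57)]
top pad_left [([-93.0, 93.0, 142.0], 0.65)]
top vial_outer_mid [([5.0, 76.0, 136.0], 0.65), ([4.0, 21.0, 131.0], 0.57), ([-215.0, 196.0, 15.0], 0.46)]
top vial_inner_mid [([7.0, 49.0, 140.0], 0.9), ([-75.0, -369.0, 13.0], 0.83), ([44.0, -373.0, 12.0], 0.54)]
```

View pics/scene3.png

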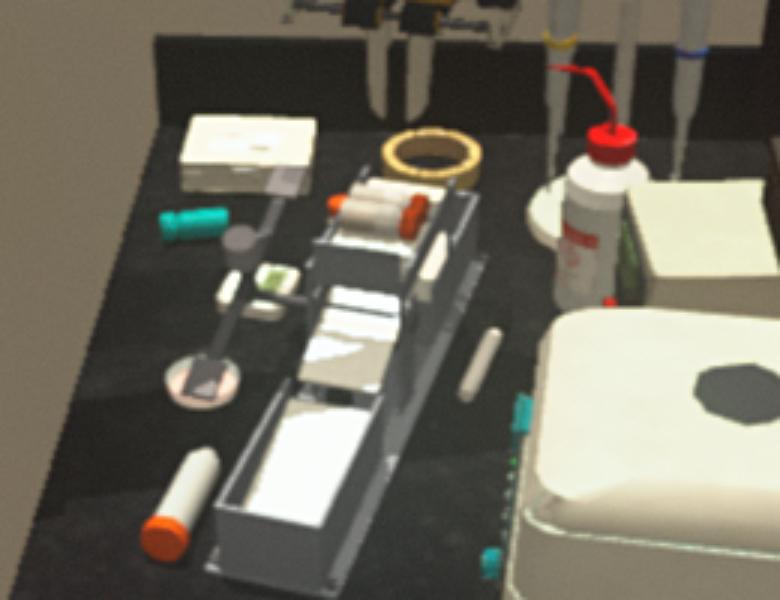

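View pics/top3.png

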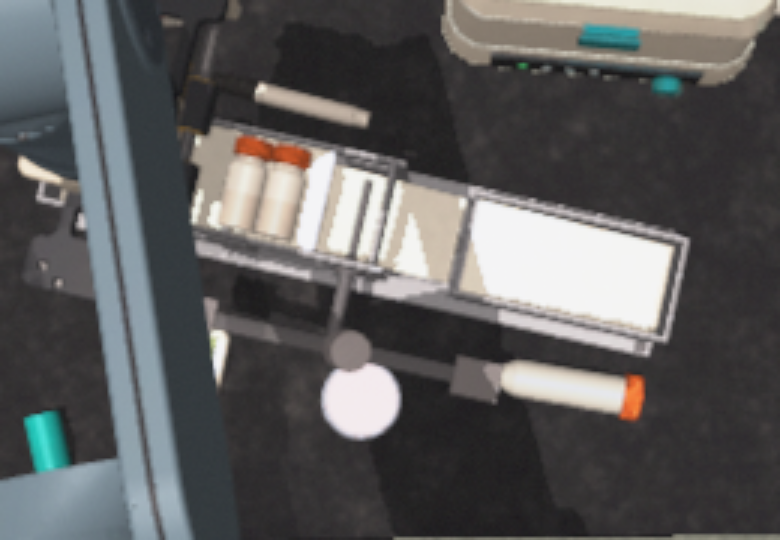

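Gate reads at the other stop (left pad z about 140). The vials are at y about 76 and 49, and the fingers are open about 15 mm behind them. I'll lower the tips to z = 134.

Emit:
{"name": "carry_out", "arguments": {"plan": [[214,[0,2,20],[0,0,0]],[214,[0,0,25],[0,0,0]],[214,[0,0,15],[0,0,0]],[214,[0,0,10],[0,0,0]],[214,[0,0,0],[0,0,0]],[214,[0,0,0],[0,0,0]]]}}

```text
time_s: 7.9
tcp_pos: [0.5772, 0.2244, 0.1568]
orientation: [0.787, 0.617, 0.0, 0.0]
contact_force: [-0.2, -1.2, 0.4]
finger_gap: 0.162
```

```bash
python3 - <<'E'
from h import *
s=sensors.read_state();print(S(s["tcp_pos"])*1000,s["contact_force"],s["time_s"])
im=viewer.get_image("scene")[:,:,::-1]
cv2.imwrite("pics/s4.png",cv2.resize(im[150:270,280:440],None,fx=5,fy=5))
E
```

```text
[  2.613005   112.22797299 156.80809379] [-0.23357251 -1.17809068  0.36410543] 7.9
```

View pics/s4.png

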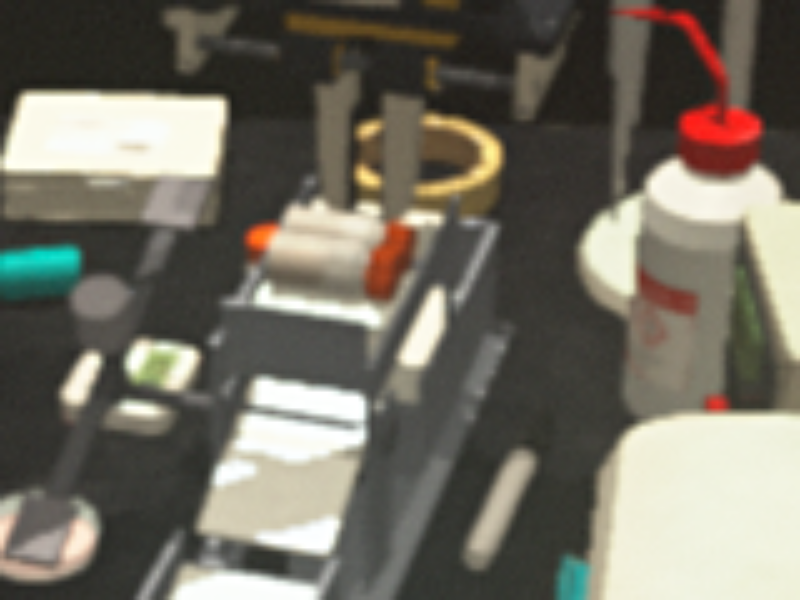

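Both fingers stand on the bare deck behind the outer vial, between the rails. Pushing until the inner vial drops.

Emit:
{"name": "carry_out", "arguments": {"plan": [[214,[-5,0,0],[0,0,0]],[214,[-5,0,0],[0,0,0]],[214,[-5,0,0],[0,0,0]],[214,[-4,0,0],[0,0,0]],[214,[-4,0,0],[0,0,0]],[214,[-4,0,0],[0,0,0]],[214,[-4,0,0],[0,0,0]],[214,[-4,0,0],[0,0,0]],[214,[-4,0,0],[0,0,0]],[214,[-4,0,0],[0,0,0]]]}}

```text
time_s: 8.95
tcp_pos: [0.5665, 0.1822, 0.1562]
orientation: [0.787, 0.617, -0.0, -0.0]
contact_force: [-0.3, -0.1, 0.0]
finger_gap: 0.163
```

Emit:
{"name": "carry_out", "arguments": {"plan": [[214,[-4,0,0],[0,0,0]],[214,[0,0,0],[0,0,0]],[214,[0,0,0],[0,0,0]],[214,[0,0,0],[0,0,0]],[214,[0,0,0],[0,0,0]]]}}

```text
time_s: 9.45
tcp_pos: [0.5657, 0.1788, 0.1563]
orientation: [0.787, 0.617, 0.0, -0.0]
contact_force: [-0.8, -0.7, -0.1]
finger_gap: 0.162
```

```bash
python3 - <<'E'
from h import *
s=sensors.read_state();print(S(s["tcp_pos"])*1000,s["contact_force"],s["time_s"])
im=viewer.get_image("scene")[:,:,::-1]
cv2.imwrite("pics/s5.png",cv2.resize(im[180:340,260:440],None,fx=3.75,fy=3.75))
E
```

```text
[  2.20142857  65.20752712 156.27384423] [-0.83509012 -0.74444486 -0.10541724] 9.45
```

View pics/s5.png

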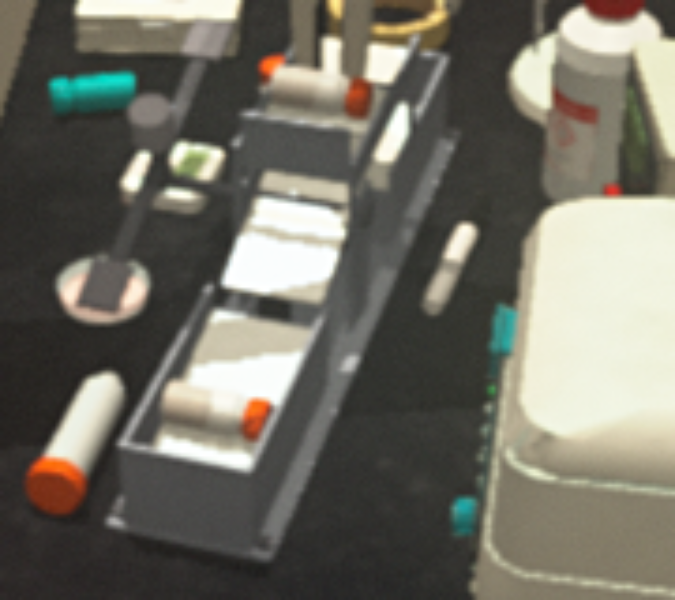

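The inner vial is rolling down the right chute (crop (215,410)), and the outer one is in front of the fingers at (315,90). I'll push on.

Emit:
{"name": "carry_out", "arguments": {"plan": [[214,[-4,0,0],[0,0,0]],[214,[-4,0,0],[0,0,0]],[214,[-4,0,0],[0,0,0]],[214,[-4,0,0],[0,0,0]],[214,[-4,0,0],[0,0,0]],[214,[-4,0,0],[0,0,0]],[214,[-4,0,0],[0,0,0]],[214,[-3,0,0],[0,0,0]],[214,[0,0,0],[0,0,0]],[214,[0,0,0],[0,0,0]]]}}

```text
time_s: 10.5
tcp_pos: [0.5583, 0.1485, 0.1563]
orientation: [0.787, 0.617, 0.0, -0.0]
contact_force: [0.8, -0.8, 0.0]
finger_gap: 0.163
```

Emit:
{"name": "carry_out", "arguments": {"plan": [[214,[0,0,0],[0,0,0]],[214,[0,0,-20],[0,0,0]],[214,[0,0,-40],[0,0,0]],[214,[0,0,-40],[0,0,0]],[214,[0,0,-20],[0,0,0]],[214,[0,0,0],[0,0,0]],[214,[0,0,0],[0,0,0]],[214,[0,0,0],[0,0,0]],[214,[0,0,0],[0,0,0]],[214,[0,0,0],[0,0,0]]]}}

```text
time_s: 11.5
tcp_pos: [0.5578, 0.1485, 0.275]
orientation: [0.787, 0.617, -0.001, -0.001]
contact_force: [0.0, 0.5, 1.0]
finger_gap: 0.161
```

```bash
python3 - <<'E'
from h import *
s=sensors.read_state();print(S(s["tcp_pos"])*1000,s["contact_force"],s["time_s"])
im=viewer.get_image("scene")[:,:,::-1]
cv2.imwrite("pics/s6.png",cv2.resize(im[180:340,260:440],None,fx=3.75,fy=3.75))
viewer.get_image("top")
for n in("scene","top"):
    for l in("pad_left","pad_right","vial_outer_mid","vial_inner_mid","dish","lab_timer","big_tube","spare_vial","marker"):
        print(n,l,[(np.round(S(d["xyz"])*1000).tolist(),round(d["conf"],2)) for d in finder.pinpoint(n,l)[:4]])
E
```

```text
[  1.76665473  33.9090501  274.96412439] [0.01007526 0.51625186 0.96661439] 11.5
scene pad_left [([-94.0, 91.0, 141.0], 0.73)]
scene pad_right [([-90.0, -105.0, 77.0], 0.92), ([89.0, 86.0, -2.0], 0.19)]
scene vial_outer_mid [([-215.0, 200.0, 14.0], 0.56), ([1.0, -3.0, -2.0], 0.56), ([-4.0, -189.0, 44.0], 0.52)]
scene vial_inner_mid [([-76.0, -372.0, 11.0], 0.85), ([2.0, -217.0, 40.0], 0.51)]
scene dish [([-128.0, -25.0, -4.0], 0.56)]
scene lab_timer [([-128.0, 120.0, -0.0], 0.73)]
scene big_tube [([-83.0, -179.0, 3.0], 0.77), ([6.0, 20.0, 130.0], 0.24)]
scene spare_vial []
scene marker [([87.0, 86.0, -1.0], 0.56)]
top pad_left [([-93.0, 94.0, 142.0], 0.69)]
top pad_right [([-90.0, -105.0, 80.0], 0.79), ([3.0, -195.0, 43.0], 0.3)]
top vial_outer_mid [([5.0, -191.0, 41.0], 0.79), ([-78.0, 200.0, 3.0], 0.72), ([-217.0, 196.0, 18.0], 0.56), ([-92.0, -104.0, 77.0], 0.28)]
top vial_inner_mid [([2.0, -220.0, 38.0], 0.88), ([43.0, -372.0, 12.0], 0.53), ([-77.0, -373.0, 14.0], 0.53), ([-81.0, -175.0, -2.0], 0.46)]
top dish [([3.0, 0.0, 2.0], 0.68), ([-123.0, -27.0, -1.0], 0.61)]
top lab_timer [([-130.0, 115.0, -1.0], 0.8), ([2.0, -192.0, 41.0], 0.6)]
top big_tube [([-82.0, -175.0, 1.0], 0.82)]
top spare_vial [([-78.0, 198.0, 6.0], 0.67)]
top marker [([-93.0, -105.0, 78.0], 0.69)]
```

View pics/s6.png

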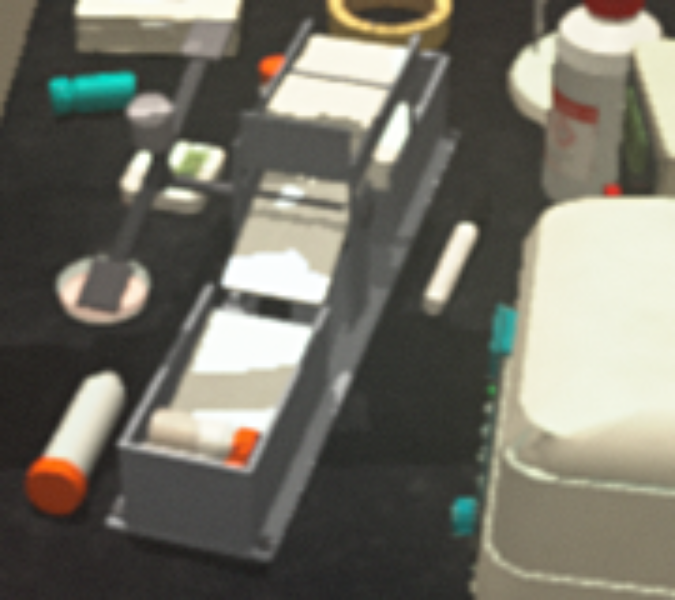

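Both vials lie in the right chute (y about -219 and -191), the deck is empty, the gate is at the right stop and the arm is clear. I'll let things settle, recheck and hand in.

Emit:
{"name": "carry_out", "arguments": {"plan": [[214,[0,0,0],[0,0,0]],[214,[0,0,0],[0,0,0]],[214,[0,0,0],[0,0,0]],[214,[0,0,0],[0,0,0]],[214,[0,0,0],[0,0,0]],[214,[0,0,0],[0,0,0]],[214,[0,0,0],[0,0,0]],[214,[0,0,0],[0,0,0]]]}}

```text
time_s: 13.3
tcp_pos: [0.5583, 0.1486, 0.2763]
orientation: [0.787, 0.617, 0.0, -0.0]
contact_force: [-0.2, -0.4, -0.6]
finger_gap: 0.161
```

```bash
python3 - <<'E'
from h import *
a=viewer.get_image("top")
for l in("pad_left","vial_outer_mid","vial_inner_mid"):
    print(l,[(np.round(S(d["xyz"])*1000).tolist(),round(d["conf"],2)) for d in finder.pinpoint("top",l)[:2]])
b=viewer.get_image("top"); print(np.abs(a.astype(int)-b)[200:290,300:430].max(), sensors.read_state()["time_s"])
print(job.job_done())
E
```

```text
pad_left [([-94.0, 94.0, 138.0], 0.94)]
vial_outer_mid [([3.0, -195.0, 42.0], 0.62), ([7.0, 20.0, 127.0], 0.57)]
vial_inner_mid [([-75.0, -369.0, 16.0], 0.87), ([41.0, -371.0, 11.0], 0.8)]
7 13.55
the job is handed in; nothing more can be done
None
```

The gate is over to the other side, both vials are in the chute it now feeds, and the job is handed in at about 13.6 s. The hand-in gave no verdict.

I pressed the raised right thumb pad with closed fingertips until the gate toppled to right-low. Then I pushed the two vials over the slot edge one after the other with the fingers slightly apart, and lifted clear.

**Gate:** the left pad reads raised (z about 138–142 mm) and the right pad down (z about 78 mm), so the gate is at the opposite end stop.

**Vials:** they lay in the right chute at about y = -219 and -191 mm, z about 40 mm, inside the lane. Two pictures just before hand-in differed only by noise over the chute, so they appear to be at rest.

**Bystanders:** I had no finder readings of them from the start to compare with. The dish, big tube, lab timer and marker look to be where they were in the pictures. The spare vial was read only once, from the top camera, beside the left chute as in the first picture.

**Disagreements in the checks:**
- The finder gave some false hits, such as the look-alikes, a "vial" at the deck edge and a "marker" at the right pad. The pictures ruled these out.
- In the last finder query, its top two results for the inner vial were the pink look-alikes. That vial's position therefore comes from the query about 1.5 s earlier and the unchanged picture.

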